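# Find the weak spring clip by pulling its gauge strip

## Task

One of the three spring clips in the test fixture has a weak spring. Draw each clip's gauge strip 10 to 20 mm out of its jaws, straight and gently, and feel how hard it slides; once all three have been tried, lift out the weak clip with the strip still in its jaws and lay it in the grey reject tray. Leave the two sound clips in their pockets with their strips drawn out but still held, and leave everything else on the bench where it is.

Things in the scene. Friction and masses are not known exactly. Their poses are not given: they have to be found in the camera images.
- pocket_left (a point): middle of the floor of the left pocket (+y end) of the test fixture, 8 mm above the bench. Its x axis runs along the clip standing there, from the strip's grip at -x to the clip's back at +x; y across; z up. Three pockets stand 110 mm apart along y. Which clip and which strip is in which pocket varies. Low walls (8 mm tall, x +5 to +40, outer faces at y +-17.5) give the clip 1 to 2.5 mm play; it lifts out straight up
- pocket_middle (a point): the same for the middle pocket. The clips look alike, 140 g, centred on the pocket: dark steel back block x +9 to +33 mm, 22 wide, 36 tall (lift the clip by it), and two upright jaws x -33 to +9, 22 wide overall, 34 tall, the -y one sprung shut. A strip is pinched 34 mm deep between them, its grip centre at x -71, y 0, z +18; it pulls out straight towards -x
- pocket_right (a point): the same for the right pocket (-y end). A weak clip lets its strip slide at about 5 N, a sound one at about 15 N (friction varies, alike for all three clips; the pull drops a little as the strip comes out)
- grip_a (a point): centre of the black plastic grip (22 mm along x, 10 mm thick along y, 30 mm tall along z) on the outer end of one steel gauge strip; axes as the pocket's. The strip (4 mm thick, 20 mm tall, 61 mm long) runs from the grip towards +x
- tail_a (a point): middle of the other end of that strip, 72 mm from grip_a along +x, hidden between the clip's jaws
- strip_a: the same gauge strip with its grip, 40 g; origin and axes the same as grip_a
- grip_b (a point): centre of the black plastic grip (22 mm along x, 10 mm thick along y, 30 mm tall along z) on the outer end of one steel gauge strip; axes as the pocket's. The strip (4 mm thick, 20 mm tall, 61 mm long) runs from the grip towards +x
- tail_b (a point): middle of the other end of that strip, 72 mm from grip_b along +x, hidden between the clip's jaws
- strip_b: the same gauge strip with its grip, 40 g; origin and axes the same as grip_b
- grip_c (a point): centre of the black plastic grip (22 mm along x, 10 mm thick along y, 30 mm tall along z) on the outer end of one steel gauge strip; axes as the pocket's. The strip (4 mm thick, 20 mm tall, 61 mm long) runs from the grip towards +x
- tail_c (a point): middle of the other end of that strip, 72 mm from grip_c along +x, hidden between the clip's jaws
- strip_c: the same gauge strip with its grip, 40 g; origin and axes the same as grip_c
- tray: grey open reject tray fixed on the bench, 160 mm (x) x 220 mm (y) outside, 35 mm tall, walls and floor 4 mm; origin at the centre of its underside. A clip with its strip drawn out is about 130 mm long and fits in along y
- casting1: bright die-cast flange, 62 x 34 mm foot with a 20 mm round boss, 32 mm tall, lying loose; not to be disturbed; origin at the middle of its underside
- casting2: another flange like casting1; not to be disturbed; origin at the middle of its underside
- bracket: black moulded angle bracket, 90 x 35 mm, 35 mm tall, bolted down; not to be disturbed; origin at the middle of its underside
- driver: screwdriver, 200 mm long, lying fixed on the bench beyond the fixture
- oil: small white bottle, 40 mm across, 90 mm tall, fixed; not to be disturbed; origin at the middle of its underside
- bush: steel bush, 22 mm across, 14 mm tall, an earlier reject standing in the tray's far left corner (tray frame +x +y); not to be disturbed; origin at the middle of its underside
- screws: clear box of screws, 120 x 160 mm, 45 mm tall, fixed; origin at the centre of its underside
- fixture: the aluminium test fixture, fixed to the bench: base 90 (x) x 300 (y) x 8 mm; origin at the centre of its underside, axes as the pockets'. At each pocket two front stops (x -40 to -34 mm, top 40 mm above the bench, 10 mm slot between for the strip) hold the clip against the pull

How it is judged:
By the outcome, as a careful person would: the job done as asked, in the order asked, and still so for the second after the job is handed in, with the robot touching nothing.
It also fails if it takes over 58 s, if anything falls off the work surface, if the arm or the gripper's body presses on something with over 40 N, if the wrist force passes 120 N, or if a joint passes its speed limit or range.

## Robot

A 6-joint arm with a two-finger parallel gripper is mounted at the origin on the work surface. World frame = base frame: x ahead of the robot, y to its left, z up, the work surface at z = 0. Lengths are in m, angles in rad, forces in N, time in s.
With the tool pointing down it reaches from about 0.375 to 0.9 m from the base axis. Payload 3.1 kg.
Tool frame: the origin (TCP) lies on the centre line of the jaws, within the pads' length; the fingertips stand 22 mm ahead of it and the grasp point (between the pads) lies 3 mm ahead of it; z points along the fingers, y is the line along which they close (so a half turn about z gives the same grasp; the last joint's range is limited). The gripper opens to 87 mm and grips with 3 to 60 N. Pads are 19 mm wide; open, the fingers measure 117 mm over their backs; the gripper's body (75 mm by 190 mm) begins 51 mm behind the grasp point.
Start: joints at [-1.442, 0.527, 1.433, -0, 1.181, -0.178], TCP at [0.189, -0.596, 0.245] pointing down, gripper open.
Joint ranges: [-3.08, 3.08], [-0.75, 2.2], [0.22, 2.44], [-1.43, 4.57], [0, 2.65], [-2.85, 2.85]. Speed limits (rad/s): [2.79, 2.79, 3.14, 3.14, 3.14, 3.14].

## Interface

Orientations are given as a unit quaternion [w, x, y, z].
In Python, from cell import env, get_image, calibration, order gives the robot as it stands.
- The arm moves only by the tool carry_out, never from a script. Its argument "deltas" is a list of rows, each a list of 3 entries, a list of its own where there are three numbers: the shift along the world's x, y, z as a fraction of full scale, then the turn, a rotation vector about the world's x, y, z as a fraction of full scale, then the opening in per cent of the stroke, from 0 (shut) to 100 (fully open). In form: [[[dx, dy, dz], [ax, ay, az], jaw], ...]. A call has 1 to 20 rows; each row shifts and turns the commanded pose from where the row before left it; what a row does not reach is not made up. Full scale, the value 1, is 0.2 m for a shift and 90 degrees for a turn. A row lasts 1/12 s, in which the tool goes at most 41.7 mm and 7.16 degrees, less where a joint would pass 70% of its speed; a pose out of reach is approached as far as the arm can. A call with a number of a shift or a turn outside -1 to 1 is refused whole. A call with a gripper value outside its range is refused whole. The fingers move at their own pace and stop on an object; "grip_force" is the grip in N (left out, the last holds). Time passes only in rows, so rows that do not move let the fingers close. It gives the time, the measured TCP pose, the force, the opening and the grip force at its end, in the units of the state.
- env.get_obs(): the state, without advancing time (a new reading comes with each control period).
- get_image(name): name is "scene" or "top"; returns the picture (480x640x3 uint8, blue, green, red); there is no depth.
- calibration(name): a dict with "camera_matrix" (3x3 intrinsics, pixels), "rvec" (rotation vector, rad) and "tvec" (3), from world to camera coordinates, as OpenCV has them. Camera axes: x right, y down, z forward; pixel columns grow to the right and rows downward; lengths in m; the calibration is good to about 2 mm. A picture is of the moment at which its call begins. calibration takes no time and is no camera call.
- order.sign_off(): hands the job in; it is judged then, once.
The state is a dict: "time": time; "q": joint angles; "qvel": joint speeds; "effort": joint torques, N m; "tool_pos": TCP position; "tool_rot": TCP orientation; "wrist_force": force on the tool from outside, world axes, zero at the start; "moment": the same for the moment, N m; "opening": finger opening in m; "gripper_force": force on a finger pad.
Only numpy, scipy, OpenCV 4.12 (cv2) and the standard library are available. Lean on these libraries where they do the work, as an engineer would, in place of code of your own. Each camera call takes 0.05 s, during which the arm holds its last target. There are 200 camera calls.

## Working session

There is one attempt and no reset: what is moved stays moved. The work goes in short steps, Python scripts to look and compute and a tool call to move; the robot and the scene stay as the last step left them, time stands still between calls to the robot, and variables do not carry over. Pictures are saved under pics/ and viewed, at most 10 in all, crops included, and the job is handed in when it is done.

Besides the shell and the picture viewer there is one more tool, called by a JSON object that holds its "api" and its "payload", one argument or row to a line. carry_out: Moves the arm, as the interface text tells. Its arguments: {"type":"object","properties":{"deltas":{"type":"array"},"grip_force":{"type":"number"}},"required":["deltas"]}

```bash
mkdir -p pics; python3 - <<'E'
from cell import env,get_image,calibration
import cv2
for n in("scene","top"):
    cv2.imwrite(f"pics/{n}0.png",get_image(n)); c=calibration(n); print(n,c)
print(env.get_obs())
E
```

```text
scene {'camera_matrix': array([[530.29547166,   0.        , 315.92906275],
       [  0.        , 530.29547166, 239.68345277],
       [  0.        ,   0.        ,   1.        ]]), 'rvec': array([ 0.81762204,  2.57361721, -1.11409856]), 'tvec': array([ 0.47427602, -0.19279057,  1.50942518])}
top {'camera_matrix': array([[603.84959859,   0.        , 319.33355924],
       [  0.        , 603.84959859, 247.69062907],
       [  0.        ,   0.        ,   1.        ]]), 'rvec': array([ 2.18398255, -2.14848375,  0.12465671]), 'tvec': array([-0.01945223,  0.54202462,  1.56855177])}
{'time': 0.1, 'q': array([-1.44250431e+00,  5.28346007e-01,  1.43380251e+00, -1.90384833e-05,
        1.18140425e+00, -1.78497449e-01]), 'qvel': array([ 0.00011951, -0.00201269, -0.00185955,  0.00060112, -0.0017957 ,
       -0.00111128]), 'effort': array([-6.32372903e-04, -4.40987313e+01, -1.77150875e+01,  6.33524568e-02,
        5.33918047e-02, -4.68322946e-05]), 'tool_pos': array([ 0.18869215, -0.59517134,  0.24367715]), 'tool_rot': array([-9.79968109e-04,  9.88257051e-01,  1.52797383e-01,  1.57991720e-05]), 'wrist_force': array([-0.26900602,  0.01043387,  0.45105273]), 'moment': array([0.04982655, 0.02005296, 0.0504218 ]), 'gripper_force': 0.0, 'opening': 0.0871567613090396}
```

View pics/top0.png

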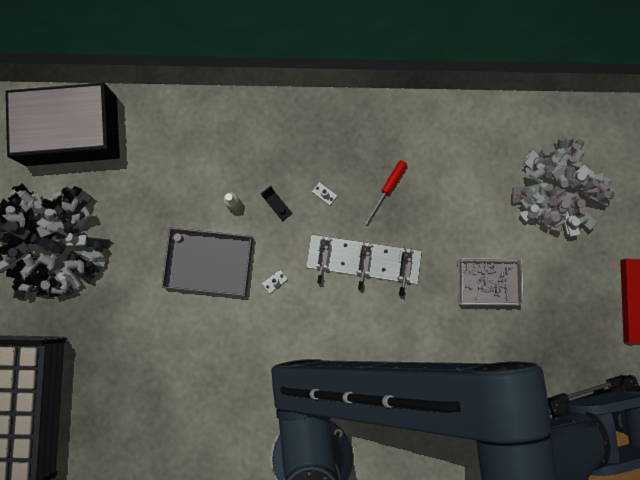

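View pics/scene0.png

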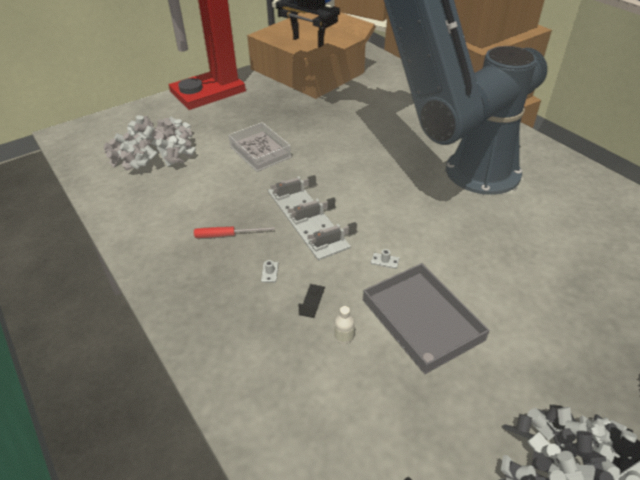

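The top view shows the fixture at about (310–421, 235–284) with its three grips at (321,283), (362,288) and (403,293). The tray is at (164–254, 229–298) with the bush at (178,238), and casting1 is at (275,281). I'll enlarge the fixture and the tray to measure them.

```bash
python3 - <<'E'
import cv2
a=cv2.imread("pics/top0.png")
cv2.imwrite("pics/c1.png",cv2.resize(a[220:310,295:430],None,fx=5.9,fy=5.9,interpolation=cv2.INTER_CUBIC))
cv2.imwrite("pics/c2.png",cv2.resize(a[180:305,155:345],None,fx=4,fy=4,interpolation=cv2.INTER_CUBIC))
E
```

```text
(no output)
```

View pics/c1.png

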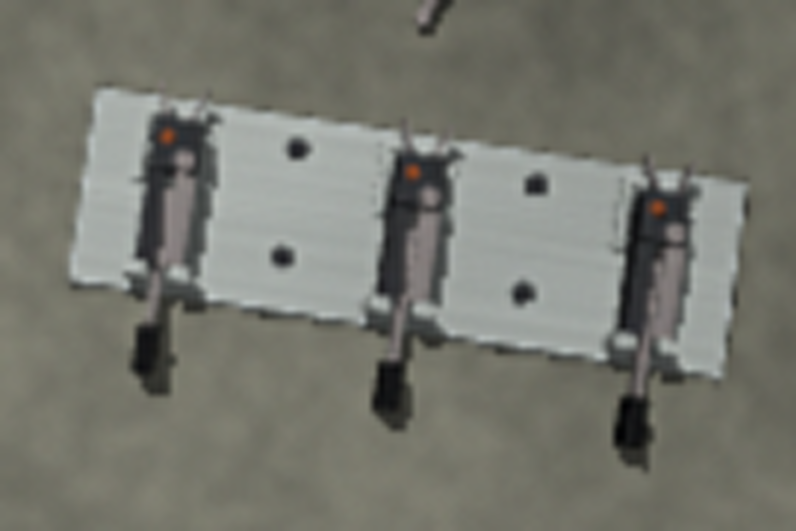

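View pics/c2.png

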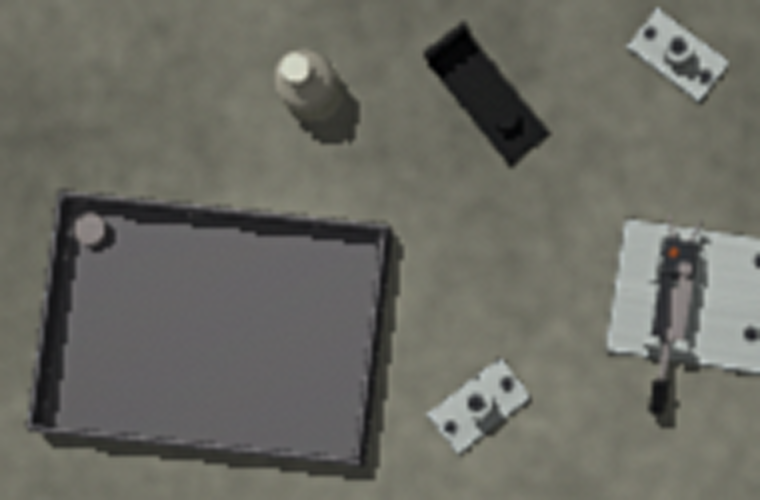

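The first crop shows the fixture corners at (97,88), (748,183), (721,378) and (72,283), with grips near (147,347), (391,387) and (632,424). The second shows the tray rim from (62,192) to (390,228), (365,465) and (35,428).

```bash
cat > h.py <<'E'
import numpy as np,cv2
from scipy.optimize import least_squares
from cell import env,get_image,calibration
def cam(n):
    c=calibration(n);R=cv2.Rodrigues(np.array(c["rvec"]))[0];return np.array(c["camera_matrix"]),R,np.array(c["tvec"]).ravel()
def back(n,uv,z):
    K,R,t=cam(n);d=R.T@np.linalg.inv(K)@np.array([uv[0],uv[1],1.]);o=-R.T@t
    return (o+d*(z-o[2])/d[2])[:2]
def proj(n,P):
    K,R,t=cam(n);p=(np.atleast_2d(P)@R.T+t)@K.T;return p[:,:2]/p[:,2:]
def place(p,L):
    c,s=np.cos(p[2]),np.sin(p[2]);return np.array(p[:2])+np.asarray(L)[:,:2]@np.array([[c,s],[-s,c]])
def fit(n,uv,L,z):
    W=np.array([back(n,u,z) for u in uv])
    r=least_squares(lambda p:(place(p,L)-W).ravel(),[*W.mean(0),0]);return r.x,r.fun.reshape(-1,2)
E
python3 - <<'E'
from h import *
np.set_printoptions(precision=4,suppress=True)
u=lambda p,f,o:[(x/f+o[0]-.5+.5/f,y/f+o[1]-.5+.5/f) for x,y in p]
rect=lambda a,b:np.array([[a,b],[a,-b],[-a,-b],[-a,b]])
F,r=fit("top",u([(97,88),(748,183),(721,378),(72,283)],5.9,(295,220)),rect(.045,.15),.008);print("fix",F,r*1e3)
for z in(0.035,):
    T,r=fit("top",u([(62,192),(390,228),(365,465),(35,428)],4,(155,180)),rect(.08,.11),z);print("tray",T,r*1e3)
for z,p in((.041,(147,347)),(.041,(391,387)),(.041,(632,424))):
    W=back("top",u([p],5.9,(295,220))[0],z);c,s=np.cos(F[2]),np.sin(F[2]);d=W-F[:2];print("grip",W,"fixframe",c*d[0]+s*d[1],-s*d[0]+c*d[1])
for p in((167,135),(412,172),(657,207)):
    W=back("top",u([p],5.9,(295,220))[0],.044);d=W-F[:2];print("dot",c*d[0]+s*d[1],-s*d[0]+c*d[1])
for nm,p,z in(("cast1",(478,405),.016),("cast2",(680,47),.016),("oil",(295,68),.09),("brk",(490,95),.03),("bush",(90,228),.018)):
    print(nm,back("top",u([p],4,(155,180))[0],z))
for k in(.11,0,-.11): print("pocket",place(F,[[0,k]]))
for nm,P,L,z in(("fix",F,rect(.045,.15),.008),("tray",T,rect(.08,.11),.035)):
    W=place(P,L);print(nm,proj("scene",np.c_[W,np.full(4,z)]))
a=cv2.imread("pics/scene0.png")
def q(P,L,z):
    W=place(P,L);
    for x in proj("scene",np.c_[W,np.full(len(W),z)]): cv2.circle(a,tuple((x*16).astype(int)),8,(0,0,255),-1,shift=4)
b=cv2.resize(a[150:390,220:500],None,fx=2.5,fy=2.5,interpolation=cv2.INTER_CUBIC)
def q(P,L,z):
    for x in proj("scene",np.c_[place(P,L),np.full(len(L),z)]):
        cv2.drawMarker(b,tuple(((x-[220,150]+.5)*2.5).astype(int)),(0,0,255),0,8,1)
q(F,rect(.045,.15),.008);q(T,rect(.08,.11),.035);q(F,np.array([[-.082,.11],[-.06,.11],[-.082,0],[-.06,0],[-.082,-.11],[-.06,-.11]]),.041)
cv2.imwrite("pics/o.png",b)
E
```

```text
fix [ 0.5162 -0.1307 -0.1288] [[ 0.0207  0.0352]
 [ 0.1109 -0.4927]
 [-0.2216 -1.3823]
 [ 0.0901  1.8397]]
tray [ 0.5002  0.282  -0.0868] [[ 0.9162 -0.4014]
 [ 2.2076 -2.0873]
 [-0.7864 -0.1077]
 [-2.3374  2.5964]]
grip [ 0.4603 -0.0123] fixframe -0.0706389915255095 0.11022292710370886
grip [ 0.4444 -0.1206] fixframe -0.0725373175379827 0.0007716380614423823
grip [ 0.4297 -0.2273] fixframe -0.07331074233507379 -0.10699794845400133
dot 0.02391821038879221 0.11503804269725243
dot 0.023319876156581546 0.004806671919381896
dot 0.02360857363069469 -0.1051317152776116
cast1 [0.4532 0.1079]
cast2 [ 0.697  -0.0224]
oil [0.6637 0.2255]
brk [0.6594 0.104 ]
bush [0.567  0.3695]
pocket [[ 0.5303 -0.0216]]
pocket [[ 0.5162 -0.1307]]
pocket [[ 0.5021 -0.2397]]
fix [[317.9877 257.5536]
 [267.45   189.1083]
 [296.8964 179.5379]
 [350.7404 244.9996]]
tray [[425.1288 362.0887]
 [361.7063 287.6325]
 [420.3451 260.6263]
 [488.1048 327.6711]]
```

View pics/o.png

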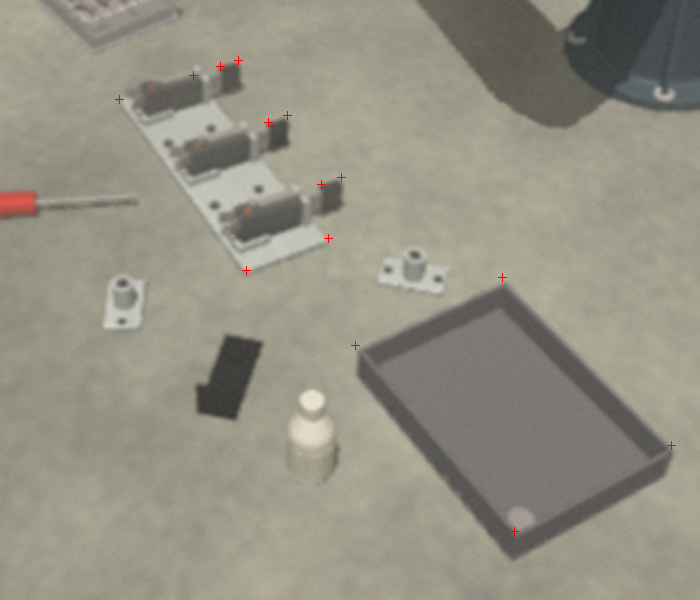

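The overlay agrees with the fixture to within a few mm. The tray sits a few mm off the estimate, which is fine for laying the clip. I'll start with the right pocket and approach above its grip.

{"api": "carry_out", "payload": {
  "deltas": [
    [[0.0755, 0.1145, 0], [0, 0, -0.0173], 45],
    [[0.0755, 0.1145, 0], [0, 0, -0.0173], 45],
    [[0.0755, 0.1145, 0], [0, 0, -0.0173], 45],
    [[0.0755, 0.1145, 0], [0, 0, -0.0173], 45],
    [[0.0755, 0.1145, 0], [0, 0, -0.0173], 45],
    [[0.0755, 0.1145, 0], [0, 0, -0.0173], 45],
    [[0.0755, 0.1145, 0], [0, 0, -0.0173], 45],
    [[0.0755, 0.1145, 0], [0, 0, -0.0173], 45],
    [[0.0755, 0.1145, 0], [0, 0, -0.0173], 45],
    [[0.0755, 0.1145, 0], [0, 0, -0.0173], 45],
    [[0.0755, 0.1145, 0], [0, 0, -0.0173], 45],
    [[0.0755, 0.1145, 0], [0, 0, -0.0173], 45],
    [[0.0755, 0.1145, 0], [0, 0, -0.0173], 45],
    [[0.0755, 0.1145, 0], [0, 0, -0.0173], 45],
    [[0.0755, 0.1145, 0], [0, 0, -0.0173], 45],
    [[0.0755, 0.1145, 0], [0, 0, -0.0173], 45],
    [[0, 0, 0], [0, 0, 0], 45],
    [[0, 0, 0], [0, 0, 0], 45]
  ],
  "grip_force": 4
}}

```text
time: 1.6
tool_pos: [0.4306, -0.2282, 0.2443]
tool_rot: [-0.0, 0.998, -0.062, -0.0]
wrist_force: [-0.7, -0.5, 0.7]
opening: 0.0391
gripper_force: 0.0
```

{"api": "carry_out", "payload": {
  "deltas": [
    [[0, 0, -0.12], [0, 0, 0], 45],
    [[0, 0, -0.12], [0, 0, 0], 45],
    [[0, 0, -0.12], [0, 0, 0], 45],
    [[0, 0, -0.12], [0, 0, 0], 45],
    [[0, 0, -0.12], [0, 0, 0], 45],
    [[0, 0, -0.12], [0, 0, 0], 45],
    [[0, 0, -0.12], [0, 0, 0], 45],
    [[0, 0, -0.12], [0, 0, 0], 45],
    [[0, 0, -0.024], [0, 0, 0], 45],
    [[0, 0, -0.024], [0, 0, 0], 45],
    [[0, 0, -0.024], [0, 0, 0], 45],
    [[0, 0, -0.024], [0, 0, 0], 45],
    [[0, 0, 0], [0, 0, 0], 45]
  ]
}}

```text
time: 2.68
tool_pos: [0.4306, -0.2298, 0.0336]
tool_rot: [0.0, 0.998, -0.064, 0.0]
wrist_force: [0.3, 0.3, 0.8]
opening: 0.0392
gripper_force: 0.0
```

```bash
python3 - <<'E'
from h import *
a=get_image("scene");b=get_image("top")
A=cv2.resize(a[150:240,250:360],(660,540),interpolation=cv2.INTER_CUBIC)
cv2.imwrite("pics/n1.png",A)
E
```

```text
(no output)
```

View pics/n1.png

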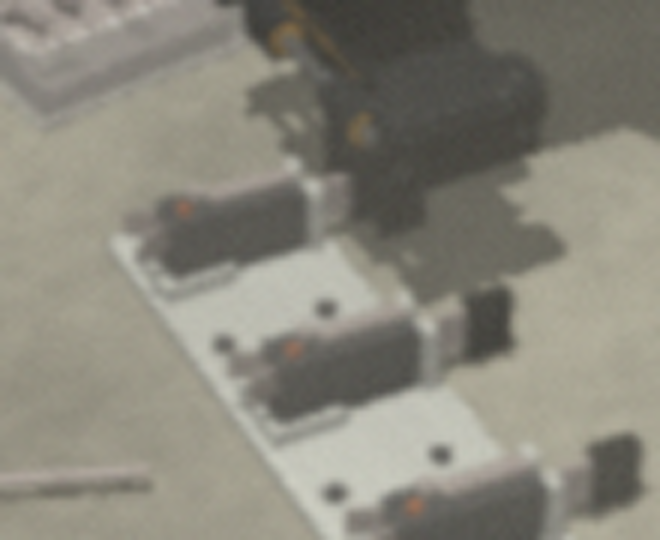

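The fingers at about (390,190) straddle the right grip and clear the fixture. I'll close softly to feel the centring.

{"api": "carry_out", "payload": {
  "deltas": [
    [[0, 0, 0], [0, 0, 0], 5],
    [[0, 0, 0], [0, 0, 0], 5],
    [[0, 0, 0], [0, 0, 0], 5],
    [[0, 0, 0], [0, 0, 0], 5],
    [[0, 0, 0], [0, 0, 0], 5],
    [[0, 0, 0], [0, 0, 0], 5],
    [[0, 0, 0], [0, 0, 0], 5],
    [[0, 0, 0], [0, 0, 0], 5]
  ],
  "grip_force": 4
}}

```text
time: 3.45
tool_pos: [0.4304, -0.2293, 0.0334]
tool_rot: [-0.0, 0.998, -0.064, 0.0]
wrist_force: [0.2, 0.1, 0.3]
opening: 0.0104
gripper_force: 4.0
```

{"api": "carry_out", "payload": {
  "deltas": [
    [[0, 0, 0], [0, 0, 0], 2],
    [[0, 0, 0], [0, 0, 0], 2],
    [[0, 0, 0], [0, 0, 0], 2],
    [[-0.005, 0.00064, 0], [0, 0, 0], 2],
    [[-0.005, 0.00064, 0], [0, 0, 0], 2],
    [[-0.005, 0.00064, 0], [0, 0, 0], 2],
    [[-0.005, 0.00064, 0], [0, 0, 0], 2],
    [[-0.005, 0.00064, 0], [0, 0, 0], 2],
    [[-0.005, 0.00064, 0], [0, 0, 0], 2]
  ],
  "grip_force": 30
}}

```text
time: 4.2
tool_pos: [0.4286, -0.2308, 0.0338]
tool_rot: [0.003, 0.998, -0.064, 0.005]
wrist_force: [11.3, 3.7, -1.3]
opening: 0.0098
gripper_force: 30.0
```

{"api": "carry_out", "payload": {
  "deltas": [
    [[-0.005, 0.00064, 0], [0, 0, 0], 2],
    [[-0.005, 0.00064, 0], [0, 0, 0], 2],
    [[-0.005, 0.00064, 0], [0, 0, 0], 2],
    [[-0.005, 0.00064, 0], [0, 0, 0], 2]
  ]
}}

```text
time: 4.53
tool_pos: [0.4265, -0.2309, 0.0341]
tool_rot: [0.004, 0.998, -0.065, 0.006]
wrist_force: [15.7, 6.5, -1.1]
opening: 0.0097
gripper_force: 30.0
```

{"api": "carry_out", "payload": {
  "deltas": [
    [[-0.005, 0.00064, 0], [0, 0, 0], 2],
    [[-0.005, 0.00064, 0], [0, 0, 0], 2],
    [[-0.005, 0.00064, 0], [0, 0, 0], 2],
    [[-0.005, 0.00064, 0], [0, 0, 0], 2]
  ]
}}

```text
time: 4.87
tool_pos: [0.4232, -0.2307, 0.0343]
tool_rot: [0.004, 0.998, -0.065, 0.007]
wrist_force: [17.4, 7.3, -0.4]
opening: 0.0101
gripper_force: 30.0
```

{"api": "carry_out", "payload": {
  "deltas": [
    [[-0.005, 0.0035, 0], [0, 0, 0], 2],
    [[-0.005, 0.0035, 0], [0, 0, 0], 2],
    [[-0.005, 0.0035, 0], [0, 0, 0], 2]
  ]
}}

```text
time: 5.12
tool_pos: [0.42, -0.2297, 0.0343]
tool_rot: [0.005, 0.998, -0.064, 0.007]
wrist_force: [13.7, -0.6, -1.1]
opening: 0.0101
gripper_force: 30.0
```

```bash
python3 -c "
from h import *
o=env.get_obs();print(o['q'],o['tool_pos'],o['wrist_force'],o['moment'])"
```

```text
[-0.73542402  0.71379458  1.95770726  0.00317652  0.45280319  0.96095474] [ 0.41997779 -0.22974946  0.03434509] [13.71156964 -0.60774375 -1.07017596] [ 0.14092096 -2.16783261  0.20487822]
```

{"api": "carry_out", "payload": {
  "deltas": [
    [[-0.005, 0.0006, 0], [0, 0, 0], 2],
    [[-0.005, 0.0006, 0], [0, 0, 0], 2],
    [[-0.005, 0.0006, 0], [0, 0, 0], 2],
    [[-0.005, 0.0006, 0], [0, 0, 0], 2]
  ]
}}

```text
time: 5.45
tool_pos: [0.4159, -0.2294, 0.0344]
tool_rot: [0.005, 0.998, -0.064, 0.007]
wrist_force: [14.6, 1.9, -0.1]
opening: 0.0098
gripper_force: 30.0
```

{"api": "carry_out", "payload": {
  "deltas": [
    [[0.01, -0.001, 0], [0, 0, 0], 2],
    [[0.01, -0.001, 0], [0, 0, 0], 2],
    [[0.008, -0.001, 0], [0, 0, 0], 2],
    [[0, 0, 0], [0, 0, 0], 2]
  ]
}}

```text
time: 5.78
tool_pos: [0.4164, -0.2272, 0.0338]
tool_rot: [0.001, 0.998, -0.064, 0.002]
wrist_force: [2.6, -2.8, 2.4]
opening: 0.0097
gripper_force: 30.0
```

{"api": "carry_out", "payload": {
  "deltas": [
    [[0, 0, 0], [0, 0, 0], 45],
    [[0, 0, 0], [0, 0, 0], 45],
    [[0, 0, 0], [0, 0, 0], 45],
    [[0, 0, 0], [0, 0, 0], 45],
    [[0, 0, 0], [0, 0, 0], 45],
    [[0, 0, 0], [0, 0, 0], 45]
  ],
  "grip_force": 4
}}

```text
time: 6.28
tool_pos: [0.4144, -0.2251, 0.0331]
tool_rot: [-0.0, 0.998, -0.064, -0.001]
wrist_force: [0.2, -0.6, -0.2]
opening: 0.0369
gripper_force: 0.0
```

{"api": "carry_out", "payload": {
  "deltas": [
    [[0, 0, 0.12], [0, 0, 0], 45],
    [[0, 0, 0.12], [0, 0, 0], 45],
    [[0, 0, 0.11], [0, 0, 0], 45],
    [[0.03, 0.105, 0], [0, 0, 0], 45],
    [[0.03, 0.105, 0], [0, 0, 0], 45],
    [[0.03, 0.105, 0], [0, 0, 0], 45],
    [[0.03, 0.105, 0], [0, 0, 0], 45],
    [[0.03, 0.1045, 0], [0, 0, 0], 45],
    [[0, 0, 0], [0, 0, 0], 45],
    [[0, 0, 0], [0, 0, 0], 45],
    [[0, 0, 0], [0, 0, 0], 45]
  ]
}}

```text
time: 7.2
tool_pos: [0.445, -0.1211, 0.1033]
tool_rot: [0.0, 0.998, -0.064, 0.0]
wrist_force: [-0.3, -0.1, -0.1]
opening: 0.0392
gripper_force: 0.0
```

{"api": "carry_out", "payload": {
  "deltas": [
    [[0, 0, -0.08], [0, 0, 0], 45],
    [[0, 0, -0.08], [0, 0, 0], 45],
    [[0, 0, -0.08], [0, 0, 0], 45],
    [[0, 0, -0.06], [0, 0, 0], 45],
    [[0, 0, -0.05], [0, 0, 0], 45],
    [[0, 0, 0], [0, 0, 0], 5],
    [[0, 0, 0], [0, 0, 0], 5],
    [[0, 0, 0], [0, 0, 0], 5],
    [[0, 0, 0], [0, 0, 0], 5],
    [[0, 0, 0], [0, 0, 0], 5],
    [[0, 0, 0], [0, 0, 0], 5],
    [[0, 0, 0], [0, 0, 0], 5],
    [[0, 0, 0], [0, 0, 0], 5]
  ]
}}

```text
time: 8.28
tool_pos: [0.4454, -0.1208, 0.0337]
tool_rot: [0.0, 0.998, -0.064, 0.001]
wrist_force: [1.1, 1.3, 2.0]
opening: 0.0103
gripper_force: 4.0
```

{"api": "carry_out", "payload": {
  "deltas": [
    [[0, 0, 0], [0, 0, 0], 2],
    [[0, 0, 0], [0, 0, 0], 2],
    [[0, 0, 0], [0, 0, 0], 2],
    [[-0.005, 0.0018, 0], [0, 0, 0], 2],
    [[-0.005, 0.0018, 0], [0, 0, 0], 2],
    [[-0.005, 0.0018, 0], [0, 0, 0], 2],
    [[-0.005, 0.0018, 0], [0, 0, 0], 2],
    [[-0.005, 0.0018, 0], [0, 0, 0], 2]
  ],
  "grip_force": 30
}}

```text
time: 8.95
tool_pos: [0.4418, -0.1202, 0.0334]
tool_rot: [0.001, 0.998, -0.064, 0.002]
wrist_force: [5.1, -3.5, 0.5]
opening: 0.0099
gripper_force: 30.0
```

{"api": "carry_out", "payload": {
  "deltas": [
    [[-0.005, 0.0018, 0], [0, 0, 0], 2],
    [[-0.005, 0.0018, 0], [0, 0, 0], 2],
    [[-0.005, 0.0018, 0], [0, 0, 0], 2]
  ]
}}

```text
time: 9.2
tool_pos: [0.4392, -0.1195, 0.0335]
tool_rot: [0.001, 0.998, -0.064, 0.003]
wrist_force: [4.9, -3.8, -0.5]
opening: 0.0096
gripper_force: 30.0
```

{"api": "carry_out", "payload": {
  "deltas": [
    [[-0.005, -0.0015, 0], [0, 0, 0], 2],
    [[-0.005, -0.0015, 0], [0, 0, 0], 2],
    [[-0.005, 0.0006, 0], [0, 0, 0], 2],
    [[-0.005, 0.0006, 0], [0, 0, 0], 2],
    [[-0.005, 0.0006, 0], [0, 0, 0], 2]
  ]
}}

```text
time: 9.62
tool_pos: [0.4334, -0.119, 0.0333]
tool_rot: [0.001, 0.998, -0.064, 0.002]
wrist_force: [5.3, -0.6, -0.3]
opening: 0.0101
gripper_force: 30.0
```

{"api": "carry_out", "payload": {
  "deltas": [
    [[-0.005, 0.0006, 0], [0, 0, 0], 2],
    [[-0.005, 0.0006, 0], [0, 0, 0], 2]
  ]
}}

```text
time: 9.78
tool_pos: [0.4313, -0.1188, 0.0333]
tool_rot: [0.001, 0.998, -0.064, 0.002]
wrist_force: [4.8, -0.2, 0.3]
opening: 0.0095
gripper_force: 30.0
```

The middle clip slides at about 5 N, so it is the weak one. I'll release it and try the left.

{"api": "carry_out", "payload": {
  "deltas": [
    [[0.008, -0.001, 0], [0, 0, 0], 2],
    [[0, 0, 0], [0, 0, 0], 2]
  ]
}}

```text
time: 9.95
tool_pos: [0.4313, -0.1182, 0.0333]
tool_rot: [-0.0, 0.998, -0.064, -0.0]
wrist_force: [0.6, -2.8, 1.6]
opening: 0.0099
gripper_force: 30.0
```

{"api": "carry_out", "payload": {
  "deltas": [
    [[0, 0, 0], [0, 0, 0], 45],
    [[0, 0, 0], [0, 0, 0], 45],
    [[0, 0, 0], [0, 0, 0], 45],
    [[0, 0, 0], [0, 0, 0], 45],
    [[0, 0, 0], [0, 0, 0], 45],
    [[0, 0, 0], [0, 0, 0], 45],
    [[0, 0, 0.1], [0, 0, 0], 45],
    [[0, 0, 0.13], [0, 0, 0], 45],
    [[0, 0, 0.12], [0, 0, 0], 45],
    [[0, 0, 0], [0, 0, 0], 45],
    [[0, 0, 0], [0, 0, 0], 45]
  ],
  "grip_force": 4
}}

```text
time: 10.87
tool_pos: [0.4322, -0.1183, 0.1043]
tool_rot: [0.001, 0.998, -0.064, 0.001]
wrist_force: [0.5, 0.5, -0.4]
opening: 0.0389
gripper_force: 0.0
```

{"api": "carry_out", "payload": {
  "deltas": [
    [[0.0268, 0.1066, 0], [0, 0, 0], 45],
    [[0.0268, 0.1066, 0], [0, 0, 0], 45],
    [[0.0268, 0.1066, 0], [0, 0, 0], 45],
    [[0.0268, 0.1066, 0], [0, 0, 0], 45],
    [[0.0268, 0.1066, 0], [0, 0, 0], 45],
    [[0, 0, 0], [0, 0, 0], 45],
    [[0, 0, 0], [0, 0, 0], 45],
    [[0, 0, 0], [0, 0, 0], 45]
  ]
}}

```text
time: 11.53
tool_pos: [0.4578, -0.0116, 0.1026]
tool_rot: [-0.0, 0.998, -0.064, -0.001]
wrist_force: [-1.8, 0.3, -0.6]
opening: 0.039
gripper_force: 0.0
```

{"api": "carry_out", "payload": {
  "deltas": [
    [[0, 0, -0.08], [0, 0, 0], 45],
    [[0, 0, -0.08], [0, 0, 0], 45],
    [[0, 0, -0.08], [0, 0, 0], 45],
    [[0, 0, -0.06], [0, 0, 0], 45],
    [[0, 0, -0.055], [0, 0, 0], 45],
    [[0, 0, 0], [0, 0, 0], 5],
    [[0, 0, 0], [0, 0, 0], 5],
    [[0, 0, 0], [0, 0, 0], 5],
    [[0, 0, 0], [0, 0, 0], 5],
    [[0, 0, 0], [0, 0, 0], 5],
    [[0, 0, 0], [0, 0, 0], 5],
    [[0, 0, 0], [0, 0, 0], 5],
    [[0, 0, 0], [0, 0, 0], 5]
  ]
}}

```text
time: 12.62
tool_pos: [0.4588, -0.0114, 0.0328]
tool_rot: [0.0, 0.998, -0.064, 0.001]
wrist_force: [0.8, 0.3, 2.4]
opening: 0.0101
gripper_force: 4.0
```

{"api": "carry_out", "payload": {
  "deltas": [
    [[0, 0, 0], [0, 0, 0], 2],
    [[0, 0, 0], [0, 0, 0], 2],
    [[0, 0, 0], [0, 0, 0], 2],
    [[-0.005, 0.0014, 0], [0, 0, 0], 2],
    [[-0.005, 0.0014, 0], [0, 0, 0], 2],
    [[-0.005, 0.0014, 0], [0, 0, 0], 2],
    [[-0.005, 0.0014, 0], [0, 0, 0], 2],
    [[-0.005, 0.0014, 0], [0, 0, 0], 2]
  ],
  "grip_force": 30
}}

```text
time: 13.28
tool_pos: [0.4582, -0.0114, 0.0326]
tool_rot: [0.001, 0.998, -0.064, 0.005]
wrist_force: [8.7, -0.5, -1.2]
opening: 0.0098
gripper_force: 30.0
```

{"api": "carry_out", "payload": {
  "deltas": [
    [[-0.005, 0.0014, 0], [0, 0, 0], 2],
    [[-0.005, 0.0014, 0], [0, 0, 0], 2],
    [[-0.005, 0.0014, 0], [0, 0, 0], 2]
  ]
}}

```text
time: 13.53
tool_pos: [0.4578, -0.0113, 0.0327]
tool_rot: [0.002, 0.998, -0.064, 0.008]
wrist_force: [12.5, -1.3, -3.8]
opening: 0.0097
gripper_force: 30.0
```

{"api": "carry_out", "payload": {
  "deltas": [
    [[-0.005, 0.0006, 0], [0, 0, 0], 2],
    [[-0.005, 0.0006, 0], [0, 0, 0], 2],
    [[-0.005, 0.0006, 0], [0, 0, 0], 2],
    [[-0.005, 0.0006, 0], [0, 0, 0], 2],
    [[-0.005, 0.0006, 0], [0, 0, 0], 2]
  ]
}}

```text
time: 13.95
tool_pos: [0.4553, -0.0112, 0.033]
tool_rot: [0.002, 0.998, -0.064, 0.011]
wrist_force: [14.4, 1.2, -1.5]
opening: 0.0101
gripper_force: 30.0
```

{"api": "carry_out", "payload": {
  "deltas": [
    [[-0.005, 0.0006, 0], [0, 0, 0], 2],
    [[-0.005, 0.0006, 0], [0, 0, 0], 2],
    [[-0.005, 0.0006, 0], [0, 0, 0], 2],
    [[-0.005, 0.0006, 0], [0, 0, 0], 2],
    [[-0.005, 0.0006, 0], [0, 0, 0], 2]
  ]
}}

```text
time: 14.37
tool_pos: [0.451, -0.0107, 0.0332]
tool_rot: [0.002, 0.998, -0.064, 0.011]
wrist_force: [15.3, 1.4, -0.4]
opening: 0.01
gripper_force: 30.0
```

{"api": "carry_out", "payload": {
  "deltas": [
    [[-0.005, 0.0009, 0], [0, 0, 0], 2],
    [[-0.005, 0.0009, 0], [0, 0, 0], 2],
    [[-0.005, 0.0009, 0], [0, 0, 0], 2],
    [[-0.005, 0.0007, 0], [0, 0, 0], 2],
    [[-0.005, 0.0007, 0], [0, 0, 0], 2],
    [[-0.005, 0.0007, 0], [0, 0, 0], 2]
  ]
}}

```text
time: 14.87
tool_pos: [0.445, -0.0099, 0.0332]
tool_rot: [0.002, 0.998, -0.064, 0.011]
wrist_force: [14.2, 0.8, 0.0]
opening: 0.0099
gripper_force: 30.0
```

{"api": "carry_out", "payload": {
  "deltas": [
    [[0.01, -0.001, 0], [0, 0, 0], 2],
    [[0.01, -0.001, 0], [0, 0, 0], 2],
    [[0.01, -0.001, 0], [0, 0, 0], 2],
    [[0.003, 0, 0], [0, 0, 0], 2],
    [[0, 0, 0], [0, 0, 0], 2]
  ]
}}

```text
time: 15.28
tool_pos: [0.445, -0.0092, 0.033]
tool_rot: [0.001, 0.998, -0.064, 0.005]
wrist_force: [4.7, -3.5, 5.5]
opening: 0.0096
gripper_force: 30.0
```

{"api": "carry_out", "payload": {
  "deltas": [
    [[0.008, -0.004, 0], [0, 0, 0], 2],
    [[0.004, -0.004, 0], [0, 0, 0], 2],
    [[0, 0, 0], [0, 0, 0], 2]
  ]
}}

```text
time: 15.53
tool_pos: [0.445, -0.0097, 0.0328]
tool_rot: [0.0, 0.998, -0.064, 0.002]
wrist_force: [3.0, 1.9, 5.6]
opening: 0.01
gripper_force: 30.0
```

{"api": "carry_out", "payload": {
  "deltas": [
    [[0, 0, 0], [0, 0, 0], 45],
    [[0, 0, 0], [0, 0, 0], 45],
    [[0, 0, 0], [0, 0, 0], 45],
    [[0, 0, 0], [0, 0, 0], 45],
    [[0, 0, 0], [0, 0, 0], 45],
    [[0, 0, 0], [0, 0, 0], 45],
    [[0, 0, 0.12], [0, 0, 0], 45],
    [[0, 0, 0.15], [0, 0, 0], 45],
    [[0, 0, 0.15], [0, 0, 0], 45],
    [[0, 0, 0.1], [0, 0, 0], 45],
    [[0, 0, 0], [0, 0, 0], 45],
    [[0, 0, 0], [0, 0, 0], 45]
  ],
  "grip_force": 4
}}

```text
time: 16.53
tool_pos: [0.4438, -0.0093, 0.1372]
tool_rot: [0.0, 0.998, -0.064, 0.001]
wrist_force: [0.2, -0.2, 0.7]
opening: 0.0392
gripper_force: 0.0
```

The left clip slides at about 14 N, so it is sound. Next is the middle clip's back block.

{"api": "carry_out", "payload": {
  "deltas": [
    [[0.0777, -0.1026, 0], [0, 0, 0], 48],
    [[0.0777, -0.1026, 0], [0, 0, 0], 48],
    [[0.0777, -0.1026, 0], [0, 0, 0], 48],
    [[0.0777, -0.1026, 0], [0, 0, 0], 48],
    [[0.0777, -0.1026, 0], [0, 0, 0], 48],
    [[0.0777, -0.1026, 0], [0, 0, 0], 48],
    [[0, 0, 0], [0, 0, 0], 48],
    [[0, 0, 0], [0, 0, 0], 48],
    [[0, 0, 0], [0, 0, 0], 48]
  ]
}}

```text
time: 17.28
tool_pos: [0.5348, -0.1314, 0.1345]
tool_rot: [-0.001, 0.998, -0.064, -0.002]
wrist_force: [0.5, 0.2, 0.4]
opening: 0.042
gripper_force: 0.0
```

```bash
python3 - <<'E'
from h import *
a=get_image("scene")
A=cv2.resize(a[150:260,250:370],(660,605),interpolation=cv2.INTER_CUBIC)
cv2.imwrite("pics/n2.png",A[:600])
b=env.get_obs();print(b['tool_pos'])
E
```

```text
[ 0.53473427 -0.13109151  0.13488747]
```

View pics/n2.png

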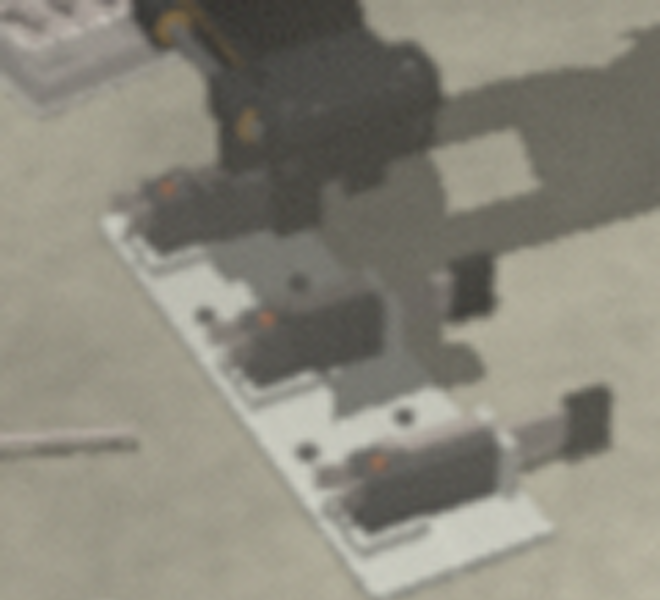

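The middle and left strips are seen drawn out, at (470,285) and (585,420). The gripper hovers above the middle block, with a small lag to correct. Now descend and close softly.

{"api": "carry_out", "payload": {
  "deltas": [
    [[0.01, -0.005, -0.1], [0, 0, 0], 48],
    [[0, 0, -0.1], [0, 0, 0], 48],
    [[0, 0, -0.1], [0, 0, 0], 48],
    [[0, 0, -0.08], [0, 0, 0], 48],
    [[0, 0, -0.05], [0, 0, 0], 48],
    [[0, 0, -0.03], [0, 0, 0], 48],
    [[0, 0, 0], [0, 0, 0], 48],
    [[0, 0, 0], [0, 0, 0], 48]
  ]
}}

```text
time: 18.0
tool_pos: [0.5386, -0.133, 0.0445]
tool_rot: [-0.0, 0.998, -0.064, -0.0]
wrist_force: [-0.1, 1.1, -0.4]
opening: 0.0419
gripper_force: 0.0
```

{"api": "carry_out", "payload": {
  "deltas": [
    [[0, 0, 0], [0, 0, 0], 15],
    [[0, 0, 0], [0, 0, 0], 15],
    [[0, 0, 0], [0, 0, 0], 15],
    [[0, 0, 0], [0, 0, 0], 15],
    [[0, 0, 0], [0, 0, 0], 15],
    [[0, 0, 0], [0, 0, 0], 15],
    [[0, 0, 0], [0, 0, 0], 15]
  ]
}}

```text
time: 18.58
tool_pos: [0.5391, -0.1334, 0.0449]
tool_rot: [0.0, 0.998, -0.064, 0.001]
wrist_force: [0.9, 0.6, 5.0]
opening: 0.022
gripper_force: 4.0
```

{"api": "carry_out", "payload": {
  "deltas": [
    [[0, 0, 0], [0, 0, 0], 12],
    [[0, 0, 0], [0, 0, 0], 12],
    [[0, 0, 0], [0, 0, 0], 12],
    [[0, 0, 0], [0, 0, 0], 12],
    [[0, 0, 0.02], [0, 0, 0], 12],
    [[0, 0, 0.02], [0, 0, 0], 12],
    [[0, 0, 0.03], [0, 0, 0], 12],
    [[0, 0, 0.03], [0, 0, 0], 12]
  ],
  "grip_force": 50
}}

```text
time: 19.25
tool_pos: [0.5382, -0.1333, 0.0645]
tool_rot: [-0.0, 0.998, -0.064, -0.001]
wrist_force: [-0.1, -0.5, -1.1]
opening: 0.0217
gripper_force: 49.9
```

{"api": "carry_out", "payload": {
  "deltas": [
    [[0, 0, 0.04], [0, 0, 0], 12],
    [[0, 0, 0.04], [0, 0, 0], 12],
    [[0, 0, 0.05], [0, 0, 0], 12],
    [[0, 0, 0.06], [0, 0, 0], 12],
    [[0, 0, 0.06], [0, 0, 0], 12],
    [[0, 0, 0.06], [0, 0, 0], 12],
    [[0, 0, 0.06], [0, 0, 0], 12],
    [[0, 0, 0.06], [0, 0, 0], 12],
    [[0, 0, 0.04], [0, 0, 0], 12],
    [[0, 0, 0], [0, 0, 0], 12],
    [[0, 0, 0], [0, 0, 0], 12]
  ]
}}

```text
time: 20.17
tool_pos: [0.5387, -0.1334, 0.159]
tool_rot: [0.0, 0.998, -0.064, 0.0]
wrist_force: [0.4, 0.4, -2.8]
opening: 0.0217
gripper_force: 49.9
```

```bash
python3 - <<'E'
from h import *
a=get_image("scene")
cv2.imwrite("pics/n3.png",cv2.resize(a[120:380,240:500],(598,598),interpolation=cv2.INTER_CUBIC))
print(env.get_obs()['tool_pos'],env.get_obs()['wrist_force'],env.get_obs()['moment'])
E
```

```text
[ 0.53824549 -0.13319446  0.15832758] [-0.34997498  0.70501685 -1.60960798] [-0.01169497 -0.00448635  0.00977538]
```

View pics/n3.png

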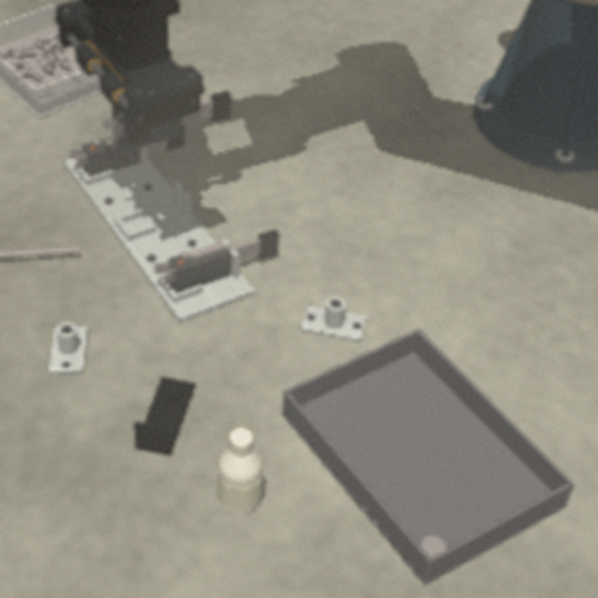

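The clip is out level, with its strip still in its jaws. I'll carry it to the tray while turning it 92°.

{"api": "carry_out", "payload": {
  "deltas": [
    [[-0.0105, 0.03, 0], [0, 0, 0.0489], 12],
    [[-0.0105, 0.07, 0], [0, 0, 0.0489], 12],
    [[-0.0105, 0.11, 0], [0, 0, 0.0489], 12],
    [[-0.0105, 0.125, 0], [0, 0, 0.0489], 12],
    [[-0.0105, 0.125, 0], [0, 0, 0.0489], 12],
    [[-0.0105, 0.125, 0], [0, 0, 0.0489], 12],
    [[-0.0105, 0.125, 0], [0, 0, 0.0489], 12],
    [[-0.0105, 0.125, 0], [0, 0, 0.0489], 12],
    [[-0.0105, 0.125, 0], [0, 0, 0.0489], 12],
    [[-0.0105, 0.125, 0], [0, 0, 0.0489], 12],
    [[-0.0105, 0.125, 0], [0, 0, 0.0489], 12]
  ]
}}

```text
time: 21.13
tool_pos: [0.5145, 0.1098, 0.1574]
tool_rot: [-0.0, 0.936, 0.353, -0.001]
wrist_force: [-0.1, 0.4, -1.5]
opening: 0.0216
gripper_force: 49.9
```

{"api": "carry_out", "payload": {
  "deltas": [
    [[-0.0105, 0.125, 0], [0, 0, 0.0489], 12],
    [[-0.0105, 0.125, 0], [0, 0, 0.0489], 12],
    [[-0.0105, 0.125, 0], [0, 0, 0.0489], 12],
    [[-0.0105, 0.125, 0], [0, 0, 0.0489], 12],
    [[-0.0105, 0.125, 0], [0, 0, 0.0489], 12],
    [[-0.0105, 0.125, 0], [0, 0, 0.0489], 12],
    [[-0.0105, 0.125, 0], [0, 0, 0.0489], 12],
    [[-0.0105, 0.125, 0], [0, 0, 0.0489], 12],
    [[-0.0105, 0.09, 0], [0, 0, 0.0489], 12],
    [[-0.0105, 0.045, 0], [0, 0, 0.0489], 12],
    [[0, 0, 0], [0, 0, 0], 12],
    [[0, 0, 0], [0, 0, 0], 12],
    [[0, 0, 0], [0, 0, 0], 12],
    [[0, 0, 0], [0, 0, 0], 12]
  ]
}}

```text
time: 22.3
tool_pos: [0.4945, 0.3346, 0.1579]
tool_rot: [-0.0, 0.738, 0.675, -0.001]
wrist_force: [-0.5, 0.6, -2.0]
opening: 0.0218
gripper_force: 49.9
```

```bash
python3 - <<'E'
from h import *
a=get_image("scene")
cv2.imwrite("pics/n4.png",cv2.resize(a[120:400,240:520],(598,598),interpolation=cv2.INTER_CUBIC))
o=env.get_obs();print(o['tool_pos'],o['tool_rot'],o['wrist_force'],o['moment'])
E
```

```text
[0.49463093 0.3346016  0.15805726] [-6.31964605e-05  7.37493686e-01  6.75353874e-01 -4.51000055e-04] [ 0.4206932   0.22913193 -1.52727387] [ 0.03587874 -0.04851913  0.06090829]
```

View pics/n4.png

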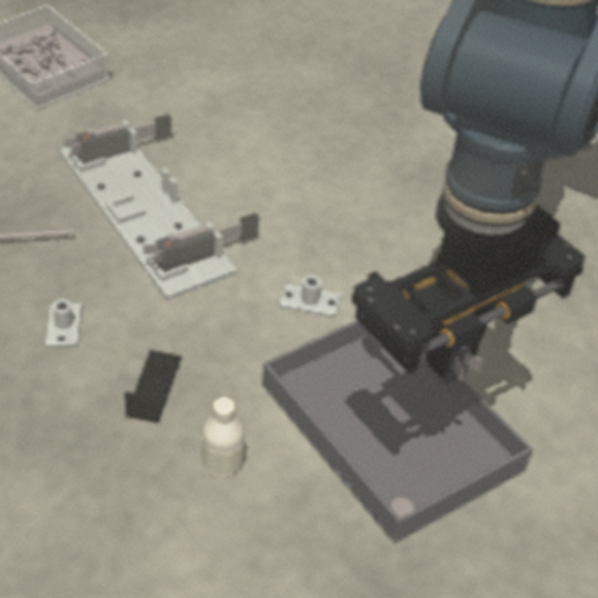

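The clip is over the tray. The bush at (402,506) is clear of it, and both sound clips still sit in their pockets. Now lower it.

{"api": "carry_out", "payload": {
  "deltas": [
    [[0, 0, -0.05], [0, 0, 0], 12],
    [[0, 0, -0.09], [0, 0, 0], 12],
    [[0, 0, -0.09], [0, 0, 0], 12],
    [[0, 0, -0.09], [0, 0, 0], 12],
    [[0, 0, -0.08], [0, 0, 0], 12],
    [[0, 0, -0.06], [0, 0, 0], 12],
    [[0, 0, -0.04], [0, 0, 0], 12],
    [[0, 0, -0.03], [0, 0, 0], 12],
    [[0, 0, -0.02], [0, 0, 0], 12],
    [[0, 0, 0], [0, 0, 0], 12],
    [[0, 0, 0], [0, 0, 0], 12]
  ]
}}

```text
time: 23.27
tool_pos: [0.4949, 0.3358, 0.0487]
tool_rot: [0.0, 0.737, 0.676, 0.0]
wrist_force: [-0.2, 0.4, -1.3]
opening: 0.0218
gripper_force: 49.9
```

{"api": "carry_out", "payload": {
  "deltas": [
    [[0, 0, -0.01], [0, 0, 0], 12],
    [[0, 0, -0.01], [0, 0, 0], 12],
    [[0, 0, 0], [0, 0, 0], 12],
    [[0, 0, 0], [0, 0, 0], 12]
  ]
}}

```text
time: 23.6
tool_pos: [0.4945, 0.3357, 0.0446]
tool_rot: [0.0, 0.737, 0.676, 0.0]
wrist_force: [0.5, -0.1, -1.5]
opening: 0.0217
gripper_force: 49.9
```

{"api": "carry_out", "payload": {
  "deltas": [
    [[0, 0, -0.007], [0, 0, 0], 12],
    [[0, 0, -0.007], [0, 0, 0], 12],
    [[0, 0, -0.004], [0, 0, 0], 12],
    [[0, 0, 0], [0, 0, 0], 12],
    [[0, 0, 0], [0, 0, 0], 12]
  ]
}}

```text
time: 24.02
tool_pos: [0.4947, 0.3358, 0.041]
tool_rot: [0.0, 0.737, 0.676, 0.0]
wrist_force: [-0.6, 0.7, -0.4]
opening: 0.0218
gripper_force: 49.9
```

Contact is starting. I'll lower 1 mm more, then release and back away.

{"api": "carry_out", "payload": {
  "deltas": [
    [[0, 0, -0.004], [0, 0, 0], 12],
    [[0, 0, 0], [0, 0, 0], 12]
  ]
}}

```text
time: 24.18
tool_pos: [0.4947, 0.3358, 0.0409]
tool_rot: [0.0, 0.737, 0.676, 0.0]
wrist_force: [-1.9, 0.3, 6.2]
opening: 0.0214
gripper_force: 49.9
```

{"api": "carry_out", "payload": {
  "deltas": [
    [[0, 0, 0], [0, 0, 0], 50],
    [[0, 0, 0], [0, 0, 0], 50],
    [[0, 0, 0], [0, 0, 0], 50],
    [[0, 0, 0], [0, 0, 0], 50],
    [[0, 0, 0], [0, 0, 0], 50],
    [[0, 0, 0], [0, 0, 0], 50],
    [[0, 0, 0], [0, 0, 0], 50],
    [[0, 0, 0.05], [0, 0, 0], 50],
    [[0, 0, 0.1], [0, 0, 0], 50],
    [[0, 0, 0.15], [0, 0, 0], 50],
    [[0, 0, 0.15], [0, 0, 0], 50],
    [[0, 0, 0.15], [0, 0, 0], 50],
    [[0, 0, 0.15], [0, 0, 0], 50],
    [[0, 0, 0], [0, 0, 0], 50],
    [[0, 0, 0], [0, 0, 0], 50],
    [[0, 0, 0], [0, 0, 0], 50]
  ]
}}

```text
time: 25.52
tool_pos: [0.4939, 0.3354, 0.19]
tool_rot: [-0.0, 0.737, 0.676, -0.0]
wrist_force: [0.0, 0.3, -0.8]
opening: 0.0432
gripper_force: 0.0
```

```bash
python3 - <<'E'
from h import *
a=get_image("scene")
cv2.imwrite("pics/n5.png",cv2.resize(a[120:400,240:520],(598,598),interpolation=cv2.INTER_CUBIC))
o=env.get_obs();print(o['time'],o['tool_pos'])
E
```

```text
25.5667 [0.49352899 0.33519537 0.18913415]
```

View pics/n5.png

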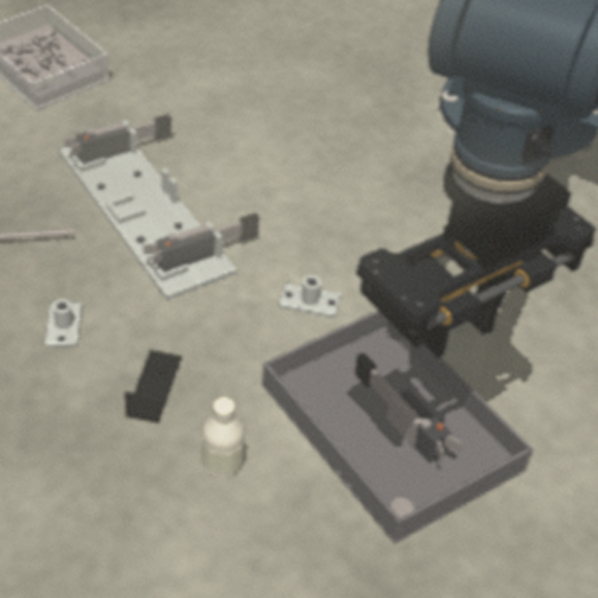

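The weak clip stands on the tray floor around (370–450, 360–460) with its strip held. The bush at (402,506) and everything else are where they were, and the gripper is clear.

```bash
python3 -c "
from cell import order
print(order.sign_off())"
```

```text
the job is handed in; nothing more can be done
None
```

The job is handed in: the middle clip was the weak one (about 5 N, against about 14 N for the other two) and now stands in the reject tray with its strip still in its jaws, the two sound clips are in their pockets with strips drawn about 14 mm and still held, and it took about 26 s of the 58 s.

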